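# Set the creasing press's gauge spacer and hold its guard open

## Robot

A 6-joint arm with a two-finger parallel gripper is mounted at the origin on the work surface. World frame = base frame: x ahead of the robot, y to its left, z up, the work surface at z = 0. Lengths are in mm, angles in rad, forces in N, time in s.
With the tool pointing down it reaches from about 350 to 875 mm from the base axis. Payload 4.2 kg.
Tool frame: the origin (TCP) lies between the finger pads; the fingertips stand 17 mm ahead of it and the grasp point (between the pads) lies 2 mm behind it; z points along the fingers, y is the line along which they close (so a half turn about z gives the same grasp; the last joint's range is limited). The gripper opens to 85 mm and grips with 20 to 120 N. Pads are 22 mm wide; open, the fingers measure 114 mm over their backs; the gripper's body (76 mm by 85 mm) begins 54 mm behind the grasp point. The pads swing forward as they close: fully open they stand 13 mm farther back than shut.
Start: joints at [1.391, 0.385, 0.008, 0, -1.194, -0.259], TCP at [265.5, 565.782, 248.312] pointing down, gripper open.
Joint ranges: [-3.14, 3.14], [-1.21, 2.06], [-1.07, 1.41], [-3.16, 2.05], [-2.99, -0.16], [-3.1, 3.1]. Speed limits (rad/s): [2.79, 2.79, 3.14, 3.14, 3.14, 3.14].

## Interface

Orientations are given as a unit quaternion [x, y, z, w].
In Python, from bench import arm, get_image, get_calibration gives the robot as it stands (arm), with the cameras as plain functions.
- The arm moves only by the shell command python3 jog.py 'ROWS' [OPENING]. ROWS is rows parted by semicolons, their numbers by spaces, 1 to 10 of them, each of 6 numbers: dx, dy, dz in mm, then a rotation vector rx, ry, rz in rad; each row is the pose to reach, as a shift and turn from the pose commanded when the command began, along the tool's axes at that moment; what a row does not reach only later rows make up. A row lasts 1/10 s, in which the tool goes at most 50 mm and 0.15 rad, less where a joint would pass 70% of its speed; a pose out of reach is approached as far as the arm can. OPENING is the finger opening in mm, set as the command begins (- or left out keeps the last). The fingers move at their own pace and stop on an object; the grip force is fixed at half the most. Time passes only in rows, so rows that do not move let the fingers close. It prints the time, the measured TCP pose, the force, the opening and the grip force at its end.
- arm.read_state(): the state, without advancing time (a new reading comes with each control period).
- get_image(name): name is "side" or "top" or "wrist"; returns the picture (420x560x3 uint8, blue, green, red); there is no depth.
- get_calibration(name): a dict with "K" (3x3 intrinsics, pixels), "rvec" (rotation vector, rad) and "tvec" (3), from world to camera coordinates, as OpenCV has them. Camera axes: x right, y down, z forward; pixel columns grow to the right and rows downward; lengths in mm; the calibration is good to about 2 mm. The wrist camera is an equidistant fisheye: a pixel r from the principal point sees the ray r / f radians off the axis. A picture is of the moment at which its call begins: read the wrist's pose just before it. get_calibration takes no time and is no camera call; for the wrist camera it gives the pose at the moment of the call.
- arm.job_done(): hands the job in; it is judged then, once.
The state is a dict: "clock": time; "joints": joint angles; "joint_vel": joint speeds; "joint_efforts": joint torques, N m; "position": TCP position; "ee_rot": TCP orientation; "contact_force": force on the tool from outside, world axes, zero at the start; "wrist_torque": the same for the moment, N m; "gripper_width": finger opening in mm; "grasp_force": force on a finger pad.
Only numpy, scipy, OpenCV 4.12 (cv2) and the standard library are available. Lean on these libraries where they do the work, as an engineer would, in place of code of your own. Each camera call takes 0.05 s, during which the arm holds its last target. There are 200 camera calls.

## Task

Three aluminium spacer sleeves of different heights stand on the kraft board; with the press's guard still shut, slip the medium-height one right down over the gauge post beside the press and let go of it. Then lift the spring-closed guard by its front bar until it stands 50 degrees open, and hold it steady there with the gripper so that a colleague can lay in a blank: finish while still holding the guard. Leave the other two spacers and everything else on the table where they are.

Things in the scene. Friction and masses are not known exactly. Their poses are not given: they have to be found in the camera images.
- press: grey creasing press, fixed, 275 mm deep (x), 200 mm wide (y), cheeks 86 mm high, rear housing 120 mm high. Origin on the table under the middle of the guarded bed; x points to its rear (hinge) side, y to its left, z up; may be turned a little about z. On its right (-y) a dark gauge shelf, 40 mm high, 120 mm deep, reaching 95 mm out, carries the gauge post
- post_foot (a point): centre of the foot of the upright steel gauge post, on the gauge shelf's top (40 mm above the table); the post is 14 mm in diameter, 42 mm high, tip chamfered. It stands 50 mm in front of (-x) and 160 mm to the right of (-y) the press's origin, 65 mm clear of the guard's side edge
- guard (a joint): opening angle of the guard: 0 shut (level over the bed), grows as its front edge is lifted; 50 degrees = 0.873; stop at 1.7. Dark steel frame with a clear pane, 170 mm from hinge to front edge, 190 mm wide, 8 mm thick, 0.35 kg. Gravity and a hinge spring shut it: lifting at the bar takes about 2 to 4 N and it falls shut when let go
- guard_hinge (a point): middle of the guard's hinge line, 92 mm above the table; the hinge line runs along the press's y axis along the bed's rear side
- guard_bar (a point): middle of the guard's round steel pull bar, 12 mm in diameter and 110 mm long, parallel to the hinge line; it is carried on two arms 39 mm in front of the guard's front edge and lies 215 mm from the hinge line in the guard's plane (92 mm above the table when shut), free below for 90 mm
- spacer_medium: the medium spacer: plain aluminium sleeve 34 mm tall, 38 mm outside and 20 mm bore, about 75 g, standing upright on the kraft board (board 3 mm thick); origin at the centre of its underside, z along its bore
- spacer_short: look-alike sleeve 22 mm tall, same 38 mm outside and 20 mm bore; origin at the centre of its underside. Stays where it is
- spacer_tall: look-alike sleeve 46 mm tall, same 38 mm outside and 20 mm bore; origin at the centre of its underside. Stays where it is
- glue_tub: white glue tub, 36 mm in diameter, 40 mm high, on a corner of the kraft board; origin under its centre. Stays
- tape_roll: roll of kraft tape lying flat, 90 mm in diameter, 24 mm high. Stays
- glue_brush: brush lying on the table, left. Stays
- divider_tray: purple open tray with dividers, 120 x 200 x 90 mm, left. Stays
- mallet: hammer lying on the table, right. Stays
- greyboard_pack: block of cut greyboard 140 x 100 x 50 mm, back right. Stays

How it is judged (in metres and radians):
On the way, in this order (a step that is already met when the one before it is completed fails the run):
1. the medium spacer sits right down on the gauge post, let go, with the guard still shut (horizontal distance between spacer_medium and post_foot below 0.006 m and z of spacer_medium in the frame of press between 0.036 and 0.044 m and angle between spacer_medium's own z axis and vertical below 0.1 rad and contact force between the fingers and spacer_medium below 0.2 N and value of joint guard below 0.12 rad), for 0.2 s.
2. the guard is lifted to about 50 degrees by the gripper (value of joint guard between 0.753 and 0.993 rad and contact force between the fingers and guard above 0.5 N), for 0.2 s.
At the end, for the whole second after the job is handed in: the gripper's fingers still carry the guard (over 0.5 N), steady (under 0.06 rad/s) at 50 degrees +/- 7 (0.753 to 0.993 rad), while the medium spacer stands upright on the gauge post, underside within 4 mm of the shelf and within 6 mm of the post's centre, not touched by the fingers (all of step 2 and horizontal distance between spacer_medium and post_foot below 0.006 m and z of spacer_medium in the frame of press between 0.036 and 0.044 m and angle between spacer_medium's own z axis and vertical below 0.1 rad and contact force between the fingers and spacer_medium below 0.2 N and velocity of joint guard between -0.06 and 0.06 rad/s); the arm keeps its last pose, push and grip.
It fails at once if another spacer moved more than 30 mm from its place (distance of any of spacer_short, spacer_tall from where it was at the start of the episode above 0.03 m).
It fails at once if another thing on the table moved more than 50 mm from its place (distance of any of glue_tub, tape_roll, glue_brush, divider_tray, mallet, greyboard_pack from where it was at the start of the episode above 0.05 m).
It also fails if it takes over 48 s, if anything falls off the work surface, if the arm or the gripper's body presses on something with over 40 N, if the wrist force passes 120 N, or if a joint passes its speed limit or range.

## Working session

There is one attempt and no reset: what is moved stays moved. The work goes in short steps, Python scripts to look and compute and a shell command to move; the robot and the scene stay as the last step left them, time stands still between calls to the robot, and variables do not carry over. Pictures are saved under pics/ and viewed, at most 10 in all, crops included, and the job is handed in when it is done.

```bash
ls; mkdir -p pics
python3 - <<'E'
from bench import arm, get_image, get_calibration
import cv2
for n in("side","top"):
    cv2.imwrite(f"pics/{n}0.png",get_image(n))
    c=get_calibration(n);print(n,c)
s=arm.read_state();print(s)
E
```

```text
bench.py
jog.py
pics
side {'K': array([[384.32016253,   0.        , 280.99542204],
       [  0.        , 384.32016253, 215.35324117],
       [  0.        ,   0.        ,   1.        ]]), 'rvec': array([ 2.04739528, -0.43321406,  0.22701995]), 'tvec': array([-480.8520774 ,  138.07678323, 1059.88002436])}
top {'K': array([[382.17688289,   0.        , 285.17581572],
       [  0.        , 382.17688289, 209.89205669],
       [  0.        ,   0.        ,   1.        ]]), 'rvec': array([ 2.13263314, -2.11337462,  0.16209983]), 'tvec': array([ -66.72723235,  510.12282963, 1329.23130046])}
{'clock': 0.1, 'joints': array([ 1.39059165e+00,  3.85468742e-01,  6.73506349e-03, -4.39684573e-04,
       -1.19400342e+00, -2.58600250e-01]), 'joint_vel': array([-8.14279918e-05, -1.64835298e-03,  4.22153256e-03,  2.29657003e-03,
       -7.09946790e-04, -7.84911987e-04]), 'joint_efforts': array([-8.06461649e-04, -3.93316984e+01,  1.88929850e+01,  4.19797495e+00,
       -2.55348568e-03,  3.99732983e-06]), 'position': array([265.30771214, 565.339728  , 247.32610486]), 'ee_rot': array([ 9.76009544e-01, -2.17725484e-01, -1.66157402e-04,  9.77648966e-04]), 'contact_force': array([ 0.73720573, -0.86909548, -0.02595766]), 'wrist_torque': array([0.02503012, 0.0302883 , 0.00583984]), 'grasp_force': 0.0, 'gripper_width': 85.49053364027792}
```

View pics/side0.png

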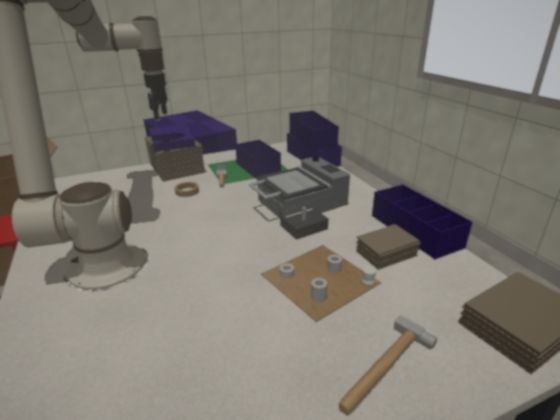

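View pics/top0.png

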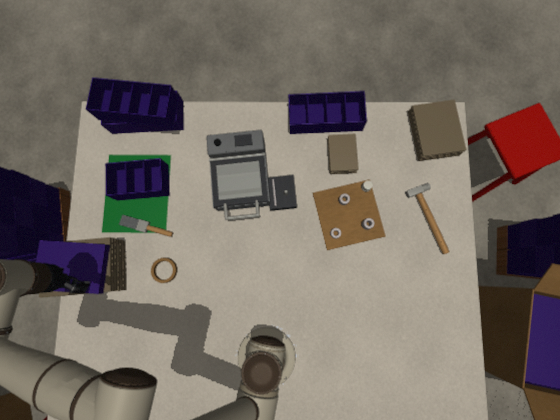

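Side view: sleeves at (287,270) short, (319,289) tall, (335,264) medium. Top view: sleeves at (345,199), (336,232), (369,223), and the press with its post near (286,191). I'll zoom in on both.

```bash
python3 - <<'E'
import cv2,numpy as np
t=cv2.imread("pics/top0.png");s=cv2.imread("pics/side0.png")
a=cv2.resize(t[120:255,200:390],None,fx=4,fy=4,interpolation=cv2.INTER_CUBIC)
b=cv2.resize(s[150:310,240:400],None,fx=3.7,fy=3.7,interpolation=cv2.INTER_CUBIC)
for im,x0,y0,f in((a,200,120,4),(b,240,150,3.7)):
    for x in range(x0,x0+190,20): 
        cv2.putText(im,str(x),(int((x-x0)*f),10),0,.35,(0,255,255));cv2.line(im,(int((x-x0)*f),12),(int((x-x0)*f),18),(0,255,255))
    for y in range(y0,y0+160,20): cv2.putText(im,"-"+str(y),(0,int((y-y0)*f)+4),0,.35,(0,255,255))
cv2.imwrite("pics/a.png",np.clip(a*1.5,0,255).astype('uint8'));cv2.imwrite("pics/b.png",np.clip(b*1.5,0,255).astype('uint8'))
E
cat > h.py <<'E'
import cv2,numpy as np
from bench import arm, get_image, get_calibration
from scipy.spatial.transform import Rotation as R
def ray(n,uv,c=None):
    c=c or get_calibration(n);K=c["K"];uv=np.atleast_2d(np.float64(uv))
    if n=="wrist":
        d=(uv-[K[0,2],K[1,2]])/[K[0,0],K[1,1]];th=np.linalg.norm(d,axis=1,keepdims=True)
        v=np.hstack([np.sin(th)*d/np.maximum(th,1e-9),np.cos(th)])
    else:
        v=np.hstack([(uv-[K[0,2],K[1,2]])/[K[0,0],K[1,1]],np.ones((len(uv),1))])
    M=cv2.Rodrigues(c["rvec"])[0];return -M.T@c["tvec"].ravel(),v@M
def onz(n,uv,z,c=None):
    o,v=ray(n,uv,c);return o+v*((z-o[2])/v[:,2:])
def proj(n,P,c=None):
    c=c or get_calibration(n);M=cv2.Rodrigues(c["rvec"])[0];q=np.atleast_2d(P)@M.T+c["tvec"].ravel();K=c["K"]
    if n=="wrist":
        r=np.hypot(q[:,0],q[:,1]);th=np.arctan2(r,q[:,2]);d=q[:,:2]*(th/np.maximum(r,1e-9))[:,None]
        return d*[K[0,0],K[1,1]]+[K[0,2],K[1,2]]
    return q[:,:2]/q[:,2:]*[K[0,0],K[1,1]]+[K[0,2],K[1,2]]
def plan(goal,yaw_axis=None):
    """shift in current tool axes to reach world goal"""
    s=arm.read_state();T=R.from_quat(s["ee_rot"]);return T.inv().apply(np.array(goal)-s["position"])
E
```

```text
(no output)
```

View pics/a.png

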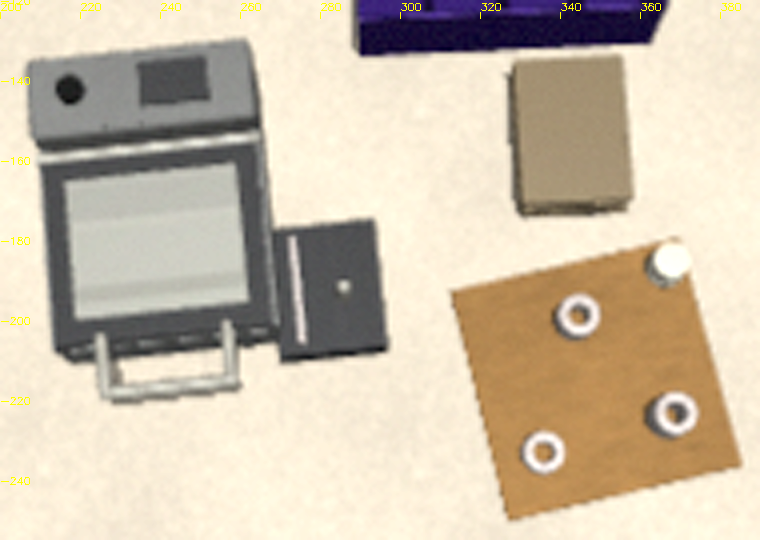

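View pics/b.png

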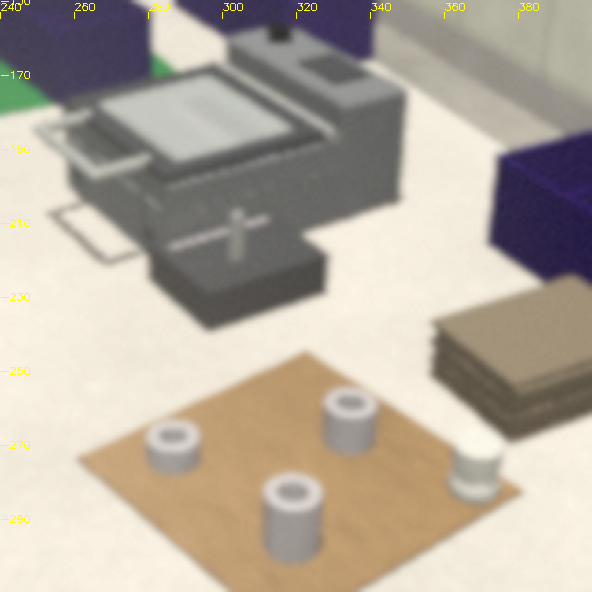

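The medium sleeve's top ring is at (344.5,199) in the top view and (334.6,258.6) in the side view. The post tip is at (285.8,191.5) top and (304,207) side. The bar runs (226,218)–(259,216) in the top view.

Run:
```python
from h import *
np.set_printoptions(precision=1,suppress=True)
def tri(a,b):
    (o,v),(p,w)=ray("top",a),ray("side",b);v=v[0]/np.linalg.norm(v);w=w[0]/np.linalg.norm(w)
    s=np.linalg.lstsq(np.stack([v,-w],1),p-o,rcond=None)[0];A=o+v*s[0];B=p+w*s[1];return (A+B)/2,np.linalg.norm(A-B)
print("med",onz("top",(344.5,199),37),onz("side",(334.6,258.6),37),tri((344.5,199),(334.6,258.6)))
print("tall",onz("top",(369,223),49),"short",onz("top",(336,232.7),25))
print("tub",onz("top",(367,185.5),40))
print("post",onz("top",(285.8,191.3),82),onz("side",(304,207),82),tri((285.8,191.3),(304,207)))
P=onz("top",[(226,218.5),(259,216),(210,161),(265.5,152.5),(214,207.5),(269,203)],98);print(P)
print("bar mid",P[:2].mean(0),"dir",np.degrees(np.arctan2(*(P[0]-P[1])[[0,1]])))
s=arm.read_state();print(R.from_quat(s["ee_rot"]).as_matrix())
c=get_calibration("wrist");print(c, onz("wrist",c["K"][:2,2],0))
```

```text
med [[ 553.4 -276.1   37. ]] [[ 557.3 -278.2   37. ]] (array([ 555.6, -277. ,   36.2]), np.float64(4.315080119686481))
tall [[ 464.8 -359.5   49. ]] short [[ 432.1 -245.3   25. ]]
tub [[ 603.2 -357.8   40. ]]
post [[570.4 -64.4  82. ]] [[573.7 -63.2  82. ]] (array([571.4, -64.8,  83. ]), np.float64(2.629848815088312))
[[469.6 140.2  98. ]
 [479.2  26.6  98. ]
 [674.8 204.6  98. ]
 [707.    8.7  98. ]
 [507.8 183.3  98. ]
 [525.   -7.   98. ]]
bar mid [474.4  83.4  98. ] dir -4.82839543154133
[[ 0.9 -0.4 -0. ]
 [-0.4 -0.9 -0. ]
 [ 0.   0.  -1. ]]
{'K': array([[325.2,   0. , 278.5],
       [  0. , 325.2, 209.6],
       [  0. ,   0. ,   1. ]]), 'rvec': array([-1.6,  2.5,  0.4]), 'tvec': array([625.6, -41.9, 381. ])} [[226.9 584.7   0. ]]
```

```bash
cat >> h.py <<'E'
def frame(psi,pitch=0):
    """tool down, closing along press x; psi = press yaw; pitch = tilt about press y (rad)"""
    c,s=np.cos(psi),np.sin(psi);M=np.array([[s,-c,0],[-c,-s,0],[0,0,-1.]])
    return R.from_rotvec(pitch*np.array([-s,c,0]))*R.from_matrix(M.T if 0 else np.column_stack([[s,-c,0],[-c,-s,0],[0,0,-1]]))
def go(goal,Rg):
    s=arm.read_state();T=R.from_quat(s["ee_rot"])
    print("shift",T.inv().apply(np.array(goal)-s["position"]).round(1),"turn",(T.inv()*Rg).as_rotvec().round(4))
E
python3 - <<'E'
from h import *
go((540,-277,200),frame(np.radians(5)))
E
```

```text
shift [606.6 645.6  48.7] turn [ 0.0017 -0.0011  1.0446]
```

```bash
r='606 645 48 0 0 1.045'; python3 jog.py '606 645 30 0 0 1.045;606 645 30 0 0 1.045;606 645 30 0 0 1.045;606 645 30 0 0 1.045;606 645 30 0 0 1.045;606 645 30 0 0 1.045;606 645 30 0 0 1.045;606 645 30 0 0 1.045;606 645 30 0 0 1.045;606 645 30 0 0 1.045' 70
python3 - <<'E'
from h import *
go((540,-277,200),frame(np.radians(5)))
E
```

```text
clock: 1.1
position: [420.4, 88.7, 231.4]
ee_rot: [0.737, -0.675, -0.0, -0.0]
contact_force: [1.2, -0.5, 0.2]
gripper_width: 69.8
grasp_force: 0.0
shift [374.8 -87.1  31.3] turn [-0.0002  0.0002  0.0004]
```

```bash
python3 jog.py '375 -87 30 0 0 0;375 -87 30 0 0 0;375 -87 30 0 0 0;375 -87 30 0 0 0;375 -87 30 0 0 0;375 -87 30 0 0 0;375 -87 30 0 0 0;375 -87 30 0 0 0;375 -87 30 0 0 0;375 -87 30 0 0 0'
python3 - <<'E'
from h import *
c=get_calibration("wrist");im=get_image("wrist");cv2.imwrite("pics/w1.png",im)
s=arm.read_state();print(s["position"],s["joints"])
print(proj("wrist",[[555,-277,37],[571,-64,82],[432,-245,25]],c))
E
```

```text
clock: 2.1
position: [539.2, -275.9, 200.2]
ee_rot: [0.737, -0.676, -0.001, 0.0]
contact_force: [-0.4, 0.9, 0.3]
gripper_width: 69.9
grasp_force: 0.0
[ 539.23548369 -275.04382501  200.72744774] [-2.04686191e-01  3.88554359e-01 -1.10591766e-01 -4.16396667e-04
 -1.07319521e+00  2.91418480e-01]
[[262.29256136 190.0760062 ]
 [234.76343181 386.09090509]
 [380.32244986 227.21226238]]
```

View pics/w1.png

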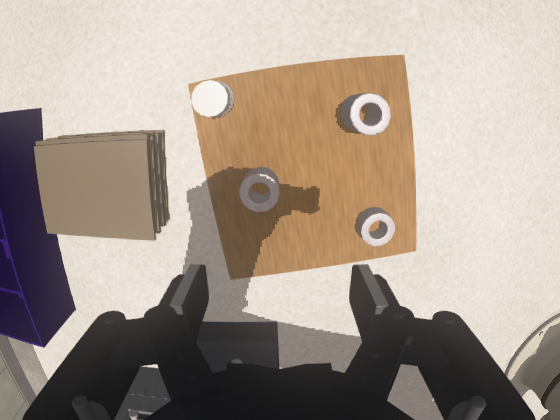

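The wrist view shows the medium sleeve's ring at about (260,189), against (262,190) predicted. The tub is at (211,98), the tall sleeve at (369,114) and the short one at (377,228). Now I'll compute the grasp move.

Run:
```python
from h import *
im=cv2.imread("pics/w1.png");g=cv2.cvtColor(im[160:220,230:290],cv2.COLOR_BGR2HSV)
m=((g[...,1]<60)&(g[...,2]>75)).astype('uint8')*255
n,l,st,ce=cv2.connectedComponentsWithStats(m);i=1+np.argmax(st[1:,4]);print(st[i],ce[i]+[230,160])
cs,h=cv2.findContours((l==i).astype('uint8'),cv2.RETR_CCOMP,cv2.CHAIN_APPROX_NONE)
for c,hh in zip(cs,h[0]):
    if len(c)>12: e=cv2.fitEllipse(c);print(e[0][0]+230,e[0][1]+160,e[1],hh[3])
for p in((260,189),(261,190)): print(onz("wrist",p,37))
```

```text
[   9    7   41   45 1275] [259.47058824 189.58588235]
259.47584533691406 189.41234588623047 (39.5432243347168, 44.26528549194336) -1
259.7884941101074 187.83293533325195 (12.454827308654785, 18.396148681640625) 0
[[ 557.36563482 -276.88065397   37.        ]]
[[ 556.37784207 -276.00389318   37.        ]]
```

```bash
python3 jog.py '2.6 -17 40 0 0 0;2.6 -17 80 0 0 0;2.6 -17 120 0 0 0;2.6 -17 150 0 0 0;2.6 -17 174 0 0 0;2.6 -17 174 0 0 0;2.6 -17 174 0 0 0' && python3 jog.py '0 0 0 0 0 0;0 0 0 0 0 0;0 0 0 0 0 0;0 0 0 0 0 0;0 0 0 0 0 0;0 0 0 0 0 0' 25
```

```text
clock: 2.85
position: [557.4, -275.5, 28.2]
ee_rot: [0.738, -0.675, 0.0, 0.0]
contact_force: [0.6, 0.1, 1.2]
gripper_width: 70.2
grasp_force: 0.0
clock: 3.45
position: [558.2, -276.6, 29.7]
ee_rot: [0.737, -0.675, 0.002, -0.001]
contact_force: [-1.1, 1.3, 6.1]
gripper_width: 36.3
grasp_force: 60.2
```

```bash
python3 jog.py '0 0 -30 0 0 0;0 0 -70 0 0 0;0 0 -110 0 0 0;-30 -5 -125 0 0 0;-70 -11 -125 0 0 0;-110 -17 -125 0 0 0;-150 -24 -125 0 0 0;-185 -29 -125 0 0 0;-210 -33 -125 0 0 0;-210 -33 -125 0 0 0' && python3 jog.py '0 0 0 0 0 0;0 0 0 0 0 0;0 0 0 0 0 0'
python3 - <<'E'
from h import *
c=get_calibration("wrist");p=[arm.read_state()["position"]];im=get_image("wrist");p.append(arm.read_state()["position"])
t=get_image("top");p.append(arm.read_state()["position"]);s=get_image("side");p.append(arm.read_state()["position"]);print(np.round(p,1))
cv2.imwrite("pics/w2.png",im);cv2.imwrite("pics/t2.png",t);cv2.imwrite("pics/s2.png",s)
f=lambda a:np.clip(1.5*cv2.resize(a,(400,400),interpolation=cv2.INTER_CUBIC),0,255)
cv2.imwrite("pics/c2.png",np.hstack([cv2.resize(im,(400,300))*1.5,np.zeros((300,2,3)),f(s[150:250,250:350])[:300]]))
print(proj("wrist",[[571,-64,82],[571,-64,40]],c))
E
```

```text
clock: 4.45
position: [571.7, -61.6, 152.9]
ee_rot: [0.738, -0.674, 0.0, -0.001]
contact_force: [0.3, -0.5, -0.2]
gripper_width: 35.8
grasp_force: 60.2
clock: 4.75
position: [571.4, -65.4, 152.4]
ee_rot: [0.737, -0.676, -0.0, 0.0]
contact_force: [-0.2, -0.2, -0.4]
gripper_width: 36.0
grasp_force: 60.2
[[571.4 -65.4 152.4]
 [571.4 -65.3 152.3]
 [571.4 -65.3 152.3]
 [571.4 -65.1 152.3]]
[[280.45856467 232.87207501]
 [280.18008281 212.0451706 ]][ WARN:0@2.097] global loadsave.cpp:1063 imwrite_ Unsupported depth image for selected encoder is fallbacked to CV_8U.
```

View pics/c2.png

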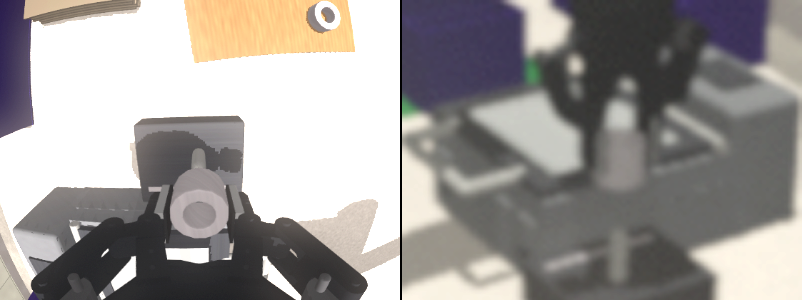

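The post and the held sleeve line up to within about 1 px in both the wrist (x≈277) and side views. I'll check the depth direction on a crop.

Run:
```python
from h import *
im=cv2.imread("pics/w2.png")[195:335,220:340]
g=np.clip(255*(im/255.)**.6,0,255).astype('uint8');b=cv2.resize(g,None,fx=4.2,fy=4.2,interpolation=cv2.INTER_CUBIC)
for x in range(220,340,10):cv2.putText(b,str(x),(int((x-220)*4.2),8),0,.3,(0,255,255))
for y in range(200,335,10):cv2.putText(b,str(y),(0,int((y-195)*4.2)+3),0,.3,(0,255,255))
cv2.imwrite("pics/c3.png",b)
c=get_calibration("wrist")
for z in (140,160,165): print(z,proj("wrist",[[571.4,-65.2,z]],c))
```

```text
140 [[280.6597703  275.63888256]]
160 [[280.90634674 298.48217369]]
165 [[280.97641257 305.05404052]]
```

View pics/c3.png

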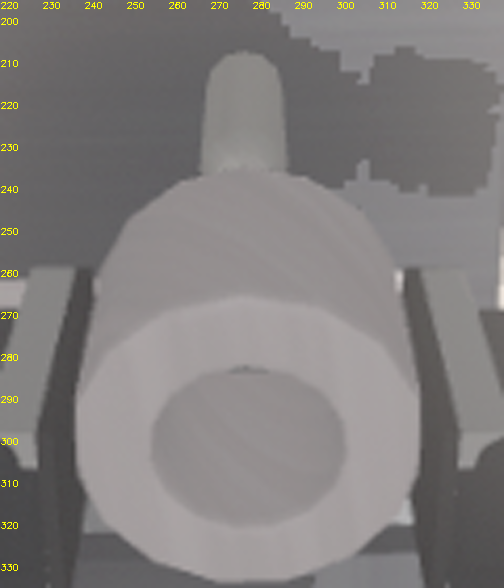

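Run:
```python
from h import *
print("foot near edge",onz("wrist",(277.7,207.3),40))
print("post col at",onz("wrist",[(277.6,225)],66))
for z in(160,162): print("ring",onz("wrist",(279,299.7),z))
```

```text
foot near edge [[573.32296221 -67.50097313  40.        ]]
post col at [[572.93931956 -62.97020718  66.        ]]
ring [[572.16960305 -64.48447958 160.        ]]
ring [[572.28765692 -65.84648312 162.        ]]
```

```bash
python3 jog.py '-2 -0.8 20 0 0 0;-2 -0.8 36 0 0 0;-2 -0.8 36 0 0 0;-2 -0.8 36 0 0 0'
python3 - <<'E'
from h import *
im=get_image("wrist");s=get_image("side")
a=cv2.resize(im[180:340,200:360],(480,480),interpolation=cv2.INTER_CUBIC);b=cv2.resize(s[175:235,275:335],(480,480),interpolation=cv2.INTER_CUBIC)
cv2.imwrite("pics/c4.png",(255*(np.hstack([a[:,:400],b[:,:400]])/255.)**.55).astype('uint8'))
E
```

```text
clock: 5.3
position: [572.4, -62.6, 116.5]
ee_rot: [0.737, -0.676, 0.0, 0.0]
contact_force: [0.3, 0.7, -0.5]
gripper_width: 36.2
grasp_force: 60.3
```

View pics/c4.png

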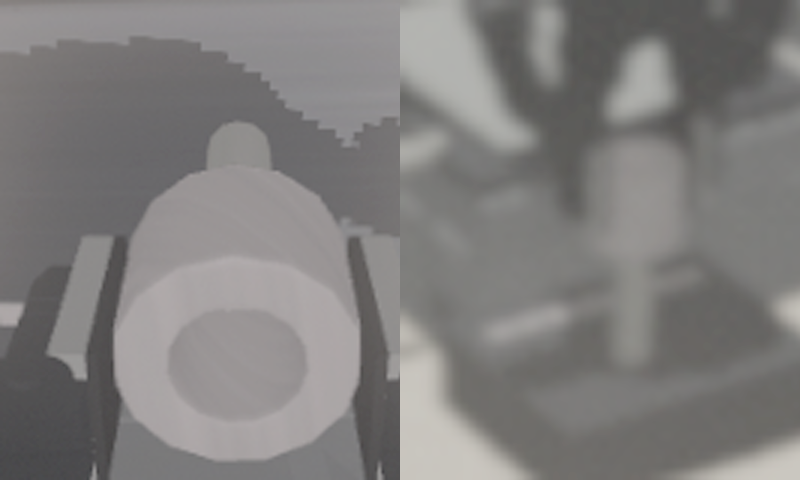

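The sleeve and post are centred on each other in the wrist view (x≈238 in the crop) and within about half a pixel in the side view. Next I'll lower it gently.

```bash
python3 jog.py '0 0 7 0 0 0;0 0 14 0 0 0;0 0 20 0 0 0;0 0 20 0 0 0;0 0 20 0 0 0'
```

```text
clock: 5.9
position: [572.1, -62.3, 96.1]
ee_rot: [0.737, -0.676, -0.0, 0.0]
contact_force: [-0.3, 1.0, -0.4]
gripper_width: 36.2
grasp_force: 60.3
```

```bash
python3 jog.py '0 0 9 0 0 0;0 0 18 0 0 0;0 0 26 0 0 0;0 0 26 0 0 0;0 0 26 0 0 0';python3 jog.py '0 0 1.5 0 0 0;0 0 3 0 0 0;0 0 3 0 0 0;0 0 3 0 0 0'
```

```text
clock: 6.4
position: [572.1, -62.3, 70.0]
ee_rot: [0.737, -0.676, -0.0, 0.0]
contact_force: [-0.4, 1.2, -1.0]
gripper_width: 35.4
grasp_force: 60.3
clock: 6.8
position: [572.2, -62.3, 67.5]
ee_rot: [0.737, -0.676, 0.0, -0.0]
contact_force: [0.5, -0.1, -1.3]
gripper_width: 35.6
grasp_force: 60.3
```

```bash
python3 jog.py '0 0 1.5 0 0 0;0 0 2.5 0 0 0;0 0 2.5 0 0 0;0 0 2.5 0 0 0'
```

```text
clock: 7.2
position: [572.5, -62.2, 66.7]
ee_rot: [0.737, -0.675, 0.001, -0.0]
contact_force: [-3.6, 0.3, 9.0]
gripper_width: 36.1
grasp_force: 61.1
```

Contact at the expected height. I'll release, retreat straight up and check.

```bash
python3 jog.py '0 0 0 0 0 0;0 0 0 0 0 0;0 0 0 0 0 0;0 0 0 0 0 0;0 0 0 0 0 0' 65; python3 jog.py '0 0 -15 0 0 0;0 0 -40 0 0 0;0 0 -80 0 0 0;0 0 -120 0 0 0;0 0 -140 0 0 0;0 0 -140 0 0 0;0 0 -140 0 0 0;0 0 -140 0 0 0'
python3 - <<'E'
from h import *
im=get_image("wrist");s=get_image("side")
print("sleeve top guess px",proj("wrist",[[572.5,-62.5,74]]),proj("side",[[572.5,-62.5,74],[572.5,-62.5,40]]))
a=im[150:310,200:360];b=s[160:240,260:340]
f=lambda a:cv2.resize(a,(400,400),interpolation=cv2.INTER_CUBIC)
cv2.imwrite("pics/c5.png",(255*(np.hstack([f(a),f(b)])/255.)**.6).astype('uint8'))
print(arm.read_state()["position"],arm.read_state()["joints"].round(3))
E
```

```text
clock: 7.7
position: [572.1, -62.3, 64.7]
ee_rot: [0.737, -0.676, -0.0, 0.0]
contact_force: [-0.3, -0.6, -0.2]
gripper_width: 64.7
grasp_force: 0.0
clock: 8.5
position: [571.2, -62.3, 203.3]
ee_rot: [0.737, -0.676, -0.001, 0.001]
contact_force: [-0.2, 0.0, -0.6]
gripper_width: 65.0
grasp_force: 0.0
sleeve top guess px [[278.05523053 203.54434181]] [[303.5187115  209.30922647]
 [303.40830007 219.01904073]]
[571.45047367 -62.34161464 203.23292174] [ 0.173  0.338 -0.183 -0.    -1.054 -0.086]
```

View pics/c5.png

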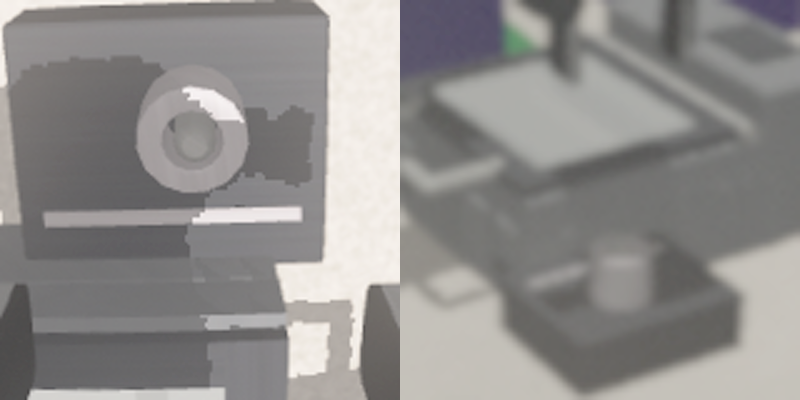

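The sleeve sits concentric on the post, right down on the shelf and released; the guard is shut. Next is a tilted pre-grasp pose in front of the bar.

Run:
```python
from h import *
F=frame(np.radians(5),np.radians(-45));b=np.array([475.5,87,92]);print(F.as_matrix().round(2))
go(b-110*F.as_matrix()[:,2],F)
```

```text
[[ 0.09 -0.7   0.7 ]
 [-1.   -0.06  0.06]
 [-0.   -0.71 -0.71]]
shift [-157.1  160.3   34. ] turn [ 7.886e-01 -2.000e-04 -4.000e-04]
```

```bash
python3 jog.py '-30 30 0 0.13 0 0;-60 60 0 0.26 0 0;-90 90 0 0.39 0 0;-120 120 10 0.52 0 0;-145 145 20 0.65 0 0;-157 160 34 0.785 0 0;-157 160 34 0.785 0 0;-157 160 34 0.785 0 0;-157 160 34 0.785 0 0;-157 160 34 0.785 0 0' 38
python3 - <<'E'
from h import *
c=get_calibration("wrist");im=get_image("wrist")
s=arm.read_state();print(s["position"],s["joints"].round(3),R.from_quat(s["ee_rot"]).as_matrix().round(3))
cv2.imwrite("pics/w6.png",im)
p=np.array([-.0872,.9962,0])
print(proj("wrist",[np.array([475.5,87,92])+k*p for k in(-55,0,55)],c))
E
```

```text
clock: 9.6
position: [465.0, 93.1, 270.1]
ee_rot: [0.68, -0.644, 0.263, -0.233]
contact_force: [0.4, 0.3, 1.2]
gripper_width: 38.4
grasp_force: 0.0
[463.27454391  96.54920777 269.00375957] [ 0.213 -0.154 -1.064  1.829 -0.163 -1.922] [[ 0.042 -0.753  0.657]
 [-0.997 -0.072 -0.019]
 [ 0.062 -0.654 -0.754]]
[[404.07289293 143.32177963]
 [400.59375936 204.46457571]
 [394.87699034 260.9732266 ]]
```

View pics/w6.png

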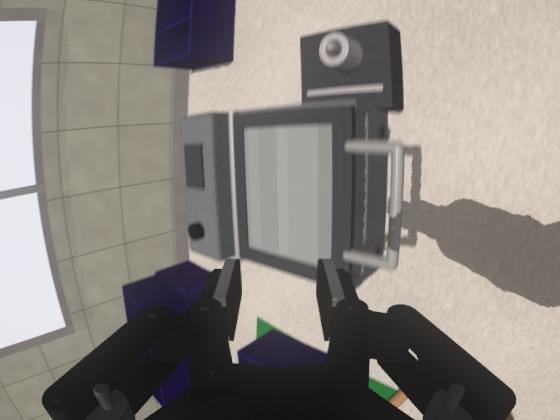

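The arm ran into its fold limit (j3, j5) at that tilt. The bar appears at x≈398, rows 147–268, which puts its middle near (477,90,92), 2–3 mm off my earlier estimate. I'll use a near-vertical grasp at −10° and end at +40°.

Run:
```python
from h import *
F=frame(np.radians(5),np.radians(-10));b=np.array([477,90,92])
go(b-120*F.as_matrix()[:,2],F)
```

```text
shift [ 4.4 44.4 39.9] turn [-0.5388 -0.0761 -0.0144]
```

```bash
python3 jog.py '0 10 0 -0.13 -0.02 0;0 20 0 -0.26 -0.04 0;2 30 10 -0.38 -0.05 0;4 44 20 -0.54 -0.076 -0.014;4 44 20 -0.54 -0.076 -0.014;4 44 20 -0.54 -0.076 -0.014;4 44 20 -0.54 -0.076 -0.014;4 44 20 -0.54 -0.076 -0.014;4 44 20 -0.54 -0.076 -0.014;4 44 20 -0.54 -0.076 -0.014'
python3 - <<'E'
from h import *
F=frame(np.radians(5),np.radians(-10));b=np.array([477,90,92])
print(arm.read_state()["joints"].round(3));go(b-100*F.as_matrix()[:,2],F)
E
```

```text
clock: 10.65
position: [445.3, 84.5, 225.7]
ee_rot: [0.73, -0.678, 0.058, -0.064]
contact_force: [0.3, 0.5, -1.1]
gripper_width: 38.0
grasp_force: 0.0
[ 0.602  0.025 -0.575  0.115 -0.823 -0.599]
shift [-2.8 -8.4 37.3] turn [ 0.0016  0.0004 -0.0122]
```

```bash
python3 jog.py '-2.8 -8.4 37 0 0 -0.012;-2.8 -8.4 37 0 0 -0.012;-2.8 -8.4 37 0 0 -0.012;-2.8 -8.4 37 0 0 -0.012'
python3 - <<'E'
from h import *
c=get_calibration("wrist");im=get_image("wrist");cv2.imwrite("pics/w7.png",im)
b=np.array([477,90,92]);p=np.array([-.0872,.9962,0])
q=proj("wrist",[b+k*p for k in(-55,-40,-25,0,25,40,55)],c);print(q.round(1))
g=im.max(2)
for k in range(1,6):
    u,v=q[k].round().astype(int)
    if 20<u<540 and 20<v<400: print((u,v),"row",g[v,u-20:u+21:2],"col",g[v-20:v+21:2,u])
F=frame(np.radians(5),np.radians(-10));go(b+0*F.as_matrix()[:,2],F)
E
```

```text
clock: 11.05
position: [459.3, 88.8, 192.5]
ee_rot: [0.735, -0.673, 0.058, -0.065]
contact_force: [0.8, 0.6, 0.2]
gripper_width: 38.0
grasp_force: 0.0
[[280.1 140. ]
 [280.1 160.9]
 [280.  181.5]
 [280.  214.2]
 [279.9 244.9]
 [279.9 262.1]
 [279.9 278.3]]
(np.int64(280), np.int64(161)) row [229 232 235 192 165 185 198 219 201 187 173 141 148 148 152 238 234 230
 228 234 236] col [169 170 170 171 170 171 172 172 172 173 173 174 174 175 175 175 176 176
 176 176 177]
(np.int64(280), np.int64(181)) row [233 234 234 233 156 177 191 207 207 187 177 148 142 145 144 144 146 143
 146 151 145] col [173 174 174 175 175 175 176 176 176 176 177 177 177 177 125 117 115 116
 115 116 115]
(np.int64(280), np.int64(214)) row [232 236 228 228 123 108 114 113 115 114 115 111 114 138 138 134 139 138
 136 141 143] col [115 116 115 116 115 115 115 114 115 115 115 114 115 115 114 114 115 115
 115 115 115]
(np.int64(280), np.int64(245)) row [230 236 233 228 227 114 111 116 117 116 115 115 105 236 234 153 141 143
 144 143 141] col [115 115 114 115 115 115 115 115 115 115 115 115 115 116 116 117 117 117
 117 116 118]
(np.int64(280), np.int64(262)) row [229 233 231 229 233 166 112 118 118 118 117 116 110 238 232 232 236 234
 232 231 214] col [115 115 116 116 116 116 117 117 117 117 117 118 118 118 118 118 119 119
 119 119 117]
shift [  0.8   0.4 102.3] turn [-0.0007  0.0027  0.0009]
```

```bash
python3 jog.py '0 -2.6 30 0 0 0;0 -2.6 60 0 0 0;0 -2.6 85 0 0 0;0 -2.6 103 0 0 0;0 -2.6 103 0 0 0;0 -2.6 103 0 0 0' && python3 jog.py '0 0 0 0 0 0;0 0 0 0 0 0;0 0 0 0 0 0;0 0 0 0 0 0;0 0 0 0 0 0' 5
```

```text
clock: 11.7
position: [480.3, 91.4, 91.7]
ee_rot: [0.735, -0.673, 0.058, -0.065]
contact_force: [-0.0, 0.7, -0.4]
gripper_width: 38.1
grasp_force: 0.0
clock: 12.2
position: [478.7, 91.1, 91.3]
ee_rot: [0.735, -0.673, 0.057, -0.064]
contact_force: [-5.7, 3.0, 2.1]
gripper_width: 10.0
grasp_force: 58.3
```

Run:
```python
import numpy as np
p=np.radians(-10);ty=np.array([-np.cos(p),np.sin(p)]);tz=-np.array([np.sin(p),np.cos(p)])
for d in range(5,51,5):
    t=np.radians(d);v=np.array([215*(1-np.cos(t)),215*np.sin(t)])
    z=-np.array([np.sin(p+t),np.cos(p+t)]);v=v+2*(z-tz)
    print(d,(v@ty).round(1),(v@tz).round(1),-t.round(3))
```

```text
5 -3.9 -18.3 -0.087
10 -9.4 -36.2 -0.175
15 -16.4 -53.6 -0.262
20 -24.9 -70.3 -0.349
25 -34.8 -86.2 -0.436
30 -46.0 -101.1 -0.524
35 -58.6 -115.1 -0.611
40 -72.2 -127.8 -0.698
45 -87.0 -139.4 -0.785
50 -102.7 -149.6 -0.873
```

```bash
python3 jog.py '0 -3.9 -18.3 -0.087 0 0;0 -9.4 -36.2 -0.175 0 0;0 -16.4 -53.6 -0.262 0 0;0 -24.9 -70.3 -0.349 0 0;0 -34.8 -86.2 -0.436 0 0;0 -34.8 -86.2 -0.436 0 0;0 -34.8 -86.2 -0.436 0 0'
```

```text
clock: 12.9
position: [498.1, 92.8, 181.8]
ee_rot: [0.731, -0.669, -0.09, 0.096]
contact_force: [-2.9, 1.4, -0.9]
gripper_width: 9.9
grasp_force: 60.0
```

Run:
```python
import numpy as np
p=np.radians(15);t0=np.radians(25);ty=np.array([-np.cos(p),np.sin(p)]);tz=-np.array([np.sin(p),np.cos(p)])
f=lambda t:215*np.array([1-np.cos(t),np.sin(t)])-2*np.array([np.sin(t-np.radians(10)),np.cos(t-np.radians(10))])
for d in range(30,51,5):
    t=np.radians(d);v=f(t)-f(t0);print(d,(v@ty).round(1),(v@tz).round(1),(t0-t).round(3))
```

```text
30 -3.9 -18.3 -0.087
35 -9.4 -36.2 -0.175
40 -16.4 -53.6 -0.262
45 -24.9 -70.3 -0.349
50 -34.8 -86.2 -0.436
```

```bash
python3 jog.py '0 -3.9 -18.3 -0.087 0 0;0 -9.4 -36.2 -0.175 0 0;0 -16.4 -53.6 -0.262 0 0;0 -24.9 -70.3 -0.349 0 0;0 -34.8 -86.2 -0.436 0 0;0 -34.8 -86.2 -0.436 0 0;0 -34.8 -86.2 -0.436 0 0;0 -34.8 -86.2 -0.436 0 0;0 -34.8 -86.2 -0.436 0 0;0 -34.8 -86.2 -0.436 0 0'; python3 jog.py '0 0 0 0 0 0;0 0 0 0 0 0;0 0 0 0 0 0'
python3 - <<'E'
from h import *
s=arm.read_state();P=s["position"];z=R.from_quat(s["ee_rot"]).as_matrix()[:,2];b=P-2*z
print(P,s["joints"].round(3),"angle from bar height",np.degrees(np.arcsin((b[2]-92)/215)))
sd=get_image("side");c=get_calibration("wrist");w=get_image("wrist")
cv2.imwrite("pics/s8.png",sd);a=cv2.imread("pics/s2.png")
def ring(): # sleeve location in side view, expected (303.5,209)-(303.4,219)
    g=sd[200:226,288:320].astype(int);return g.max(2)
print(ring()[::3,::2])
E
```

```text
clock: 13.9
position: [554.0, 98.7, 256.2]
ee_rot: [0.694, -0.633, -0.233, 0.251]
contact_force: [-3.8, 3.3, -0.5]
gripper_width: 9.7
grasp_force: 60.2
clock: 14.2
position: [554.0, 98.7, 256.2]
ee_rot: [0.694, -0.633, -0.233, 0.251]
contact_force: [-4.5, 4.5, 1.2]
gripper_width: 9.7
grasp_force: 60.2
[554.0294296   98.7082952  256.24661456] [ 0.366  0.624  0.339 -0.195 -1.959 -0.286] angle from bar height 50.44887372800072
[[ 87  79  75  73  70  71  71  71  72  72  71  71  75  72  71  70]
 [ 73  73  73  71  72  73  72  72  73  74  74  72  70  72  71  70]
 [ 73  74  76  78  74  77  91  96  97  98  85  72  70  70  71  71]
 [ 75  76  75  75  79 123 137 111 109 123 142 120  93  71  69  71]
 [ 76  75  76  84  91 105 123 132 131 130 117  84  70  69  69  70]
 [104 112 108  98  85  90 102 106 107 104  97  78  69  69  70  70]
 [ 78  73  72  71  73  91 104 107 106 103  94  78  70  69  69  69]
 [ 70  72  72  73  72  76  88  98  97  94  81  71  70  68  67  66]
 [ 59  65  71  71  71  71  71  70  71  70  67  65  60  56  55  55]]
```

The guard is at about 50° and held steady with 60 N of grip. The sleeve is still on the post in the side image. Handing in.

```bash
python3 -c "
from bench import arm, get_image, get_calibration
print(arm.job_done())"
```

```text
the job is handed in; nothing more can be done
None
```

The medium spacer is on the gauge post and let go, and the gripper is holding the guard steady at about 50°; I handed the job in at about 14 s, and no verdict was returned.

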